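# Load and dose the bifold-lid washer

## Robot

A 6-joint arm with a two-finger parallel gripper is mounted at the origin on the work surface. World frame = base frame: x ahead of the robot, y to its left, z up, the work surface at z = 0. Lengths are in m, angles in degrees, forces in N, time in s.
With the tool pointing down it reaches from about 0.25 to 0.725 m from the base axis. Payload 9.7 kg.
Tool frame: the origin (TCP) lies at the very end of the fingers, on their centre line; the grasp point (between the pads) lies grasp_offset behind it (grasp_offset is the distance from the TCP to the grasp point, in m); z points along the fingers, y is the line along which they close (so a half turn about z gives the same grasp; the last joint's range is limited). The gripper opens to 85 mm and grips with 20 to 120 N. Pads are 22 mm wide; open, the fingers measure 114 mm over their backs; the gripper's body (76 mm by 85 mm) begins 54 mm behind the grasp point. The pads swing forward as they close: fully open they stand 13 mm farther back than shut.
Start: joints at [68.182, 4.979, 10.078, 95.1, 0, 90], TCP at [0.204, 0.511, 0.231] pointing down, gripper open.
Joint ranges: [-179.16, 179.16], [-48.56, 103.87], [-65.8, 70.77], [-126.05, 130.52], [-82.76, 87.17], [-180, 180]. Speed limits (degrees/s): [127.2, 127.2, 147.25, 180, 180, 180].

## Interface

Orientations are given as [roll, pitch, yaw] about the fixed x, y, z axes, in that order (R = Rz(yaw) Ry(pitch) Rx(roll)).
In Python, from workcell import get_obs, camera, calibration, job_done, recognise, cut_out, mark_of, grasp_offset gives the robot as it stands.
- The arm moves only by the tool servo_tool, never from a script. Its argument "moves" is a list of rows, each a list of 3 entries, a list of its own where there are three numbers: the turn, a rotation vector about the tool's x, y, z in degrees, then the shift along the tool's x, y, z in m, then the opening in per cent of the stroke, from 0 (shut) to 100 (fully open). In form: [[[ax, ay, az], [x, y, z], claw], ...]. A call has 1 to 12 rows; each row shifts and turns the commanded pose from where the row before left it, along the tool's axes as they then stand; what a row does not reach is not made up. A row lasts 1/10 s, in which the tool goes at most 50 mm and 8.59 degrees, less where a joint would pass 70% of its speed; a pose out of reach is approached as far as the arm can. A call is refused whole if a number of a shift passes 0.05 or a number of a turn 8.59, either way. A call with a gripper value outside its range is refused whole. The fingers move at their own pace and stop on an object; "force" is the grip in N (left out, the last holds). Time passes only in rows, so rows that do not move let the fingers close. It gives the time, the measured TCP pose, the force, the opening and the grip force at its end, in the units of the state.
- get_obs(): the state, without advancing time (a new reading comes with each control period).
- camera(name): name is "scene" or "top"; returns (picture, depth): 420x560x3 uint8, red, green, blue; 420x560 float32, m along the optical axis (not along the pixel's ray), 0 where there is no reading.
- calibration(name): a dict with "camera_matrix" (3x3 intrinsics, pixels), "R" (3x3) and "t" (3): a world point X has camera coordinates R X + t. Camera axes: x right, y down, z forward; pixel columns grow to the right and rows downward; lengths in m; the calibration is good to about 2 mm. A picture is of the moment at which its call begins. calibration takes no time and is no camera call.
- job_done(): hands the job in; it is judged then, once.
Trained networks look in the newest picture that a camera, given by its name, has taken for a name from the list of things; names that differ only in an ending like _2 or _b are one class to them, and where a whole thing is asked for, a point or a joint stands for the part that bears it (a point fixed in the world has none). Each returns a list of dicts, best first, with "score" (0 to 1); they miss things now and then, are a little off and sometimes report something else, mostly with a low value. They report only what shows in the picture. A call takes as long as a camera call. They do not tell look-alikes from the thing itself.
- recognise(name, camera): "xyz" ([x, y, z] in m, in the coordinates of the camera as it stood for that picture, good to about 4 mm: the middle of the surface that is visible of it).
- cut_out(name, camera): "mask" (420x560 bool, what is visible of it).
- mark_of(name, camera): "xyz" ([x, y, z] in m, in the coordinates of the camera as it stood for that picture, good to about 4 mm: a listed point, or the origin of a listed thing).
The state is a dict: "time": time; "q": joint angles; "qd": joint speeds; "joint_efforts": joint torques, N m; "ee_pos": TCP position; "tcp_rot": TCP orientation; "wrist_force": force on the tool from outside, world axes, zero at the start; "torque": the same for the moment, N m; "opening": finger opening in m; "grasp_force": force on a finger pad.
Only numpy, scipy, OpenCV 4.12 (cv2) and the standard library are available. Lean on these libraries where they do the work, as an engineer would, in place of code of your own. Each camera call takes 0.05 s, during which the arm holds its last target. There are 200 camera calls.

## Task

Get the washer ready to run: fold its bifold lid wide open by the handle, put every lint puck from the counter into the drum, and carry the divided dish over and tip it so that all the rectangular detergent tablets go into the drum while the round whitener tablets stay in their own section of the dish. Then stand the dish back upright on its round mat and fold the lid fully shut again. Leave the other things on the counter where they are.

Things in the scene. Friction and masses are not known exactly. Their poses are not given: they have to be found in the camera images.
- mouth (a point): Centre of the washer's drum mouth, at the level of its flat white deck, 100 mm above the counter. Mouth: octagon 350 mm across flats. Washer axes are the world's; it reaches 225 mm to -x, 315 mm to +x, 250 mm to each side of here. On the deck: a console 55 mm high (card reader 105 mm) 255 to 315 mm behind (+x); guide tracks 10 mm high at 203 mm to both sides.
- drum (a point): Centre of the drum's floor, 220 mm below the drum mouth. The steel drum wall stands 175 mm from its axis; a low dome (25 mm) covers the floor.
- lid_fold (a joint): How far the bifold lid is folded at the hinge between its panels (rad): 0 shut, both panels flat over the drum (it may start slightly ajar); at most 2.4. Each panel slopes by half of this, a: the rear one turns up about its rear hinge (195 mm behind the mouth's centre), the front one leans a the other way, its front edge sliding back on the tracks. It stays put; 3 to 15 N at the handle move it.
- lid_handle (a point): Middle of the lid's handle: steel D-handle on the front panel, bar 12 mm thick running 60 mm front to back, posts at its ends (pinch it across y), 38 mm above the panel, leaning with it. For a = lid_fold / 2: mouth + (195 - 235 cos a - 50 sin a, 0, 4 + 145 sin a + 50 cos a) mm; fold line: mouth + (195 - 190 cos a, 0, 4 + 190 sin a); lid's front edge: 195 - 380 cos a. Panels 12 mm thick.
- dish: Divided dish of polished steel, 181 (x) x 96 (y) mm, 0.2 to 0.33 kg; origin: centre of underside. Divider wall at x = 0, 10 mm thick, 30 mm high, with a grip plate in its middle, 10 (x) x 46 (y) mm, top 70 mm above the underside: pinch it across x. The +x section holds the rectangular tablets, the -x section the round ones. Floor 6 mm, side walls 24 mm high.
- dish_lip (a point): Outer edge of the dish's +x section, 90 mm from the dish's centre, 14 mm above its underside. Each section's outer end is a pouring lip rising 20 degrees over the last 25 mm. The steel is slippery (friction about 0.3): tipped about the dish's y, the lower section empties from about 40 degrees on, surely by 60; the divider holds back the other section's tablets up to 80 degrees.
- mat: Round black rubber mat fixed on the counter, 200 mm across, 4 mm thick, on which the dish stands. Origin: centre of its underside.
- tablet1: Rectangular pressed detergent tablet, 34 x 22 x 14 mm, off-white, 20 g, lying in the dish's +x section. Origin: centre of its underside. Two or three are present.
- tablet2: Rectangular pressed detergent tablet, 34 x 22 x 14 mm, off-white, 20 g, lying in the dish's +x section. Origin: centre of its underside. Two or three are present.
- tablet3: Rectangular pressed detergent tablet, 34 x 22 x 14 mm, off-white, 20 g, lying in the dish's +x section. Origin: centre of its underside. Two or three are present.
- round1: Round whitener tablet, 28 mm across, 12 mm thick, off-white, 15 g, in the dish's -x section. Origin: centre of its underside.
- round2: Round whitener tablet, 28 mm across, 12 mm thick, off-white, 15 g, in the dish's -x section. Origin: centre of its underside.
- puck1: Black rubber lint puck, ridged round disc 52 mm across (ribs 53 mm), 22 mm thick, 60 g, lying flat on the counter to the right of the washer. Origin: centre of its underside. Two to four are present.
- puck2: Black rubber lint puck, ridged round disc 52 mm across (ribs 53 mm), 22 mm thick, 60 g, lying flat on the counter to the right of the washer. Origin: centre of its underside. Two to four are present.
- puck3: Black rubber lint puck, ridged round disc 52 mm across (ribs 53 mm), 22 mm thick, 60 g, lying flat on the counter to the right of the washer. Origin: centre of its underside. Two to four are present.
- puck4: Black rubber lint puck, ridged round disc 52 mm across (ribs 53 mm), 22 mm thick, 60 g, lying flat on the counter to the right of the washer. Origin: centre of its underside. Two to four are present.
- measure: White plastic measuring cup, 50 mm across, 45 mm high, standing among the pucks. Not part of the job: leave it where it is. Origin: centre of its underside.
- tin: Small closed aluminium tin, 52 mm across, 42 mm high, standing among the pucks. Not part of the job: leave it where it is. Origin: centre of its underside.
- brush: Wooden stain brush lying on the counter near the robot, 170 mm long. Not part of the job: leave it where it is. Origin: at its middle, underside.
- peg1: Wooden clothes peg, 72 x 10 x 12 mm, lying on the counter. Not part of the job: leave it where it is. Origin: centre of its underside.
- peg2: Wooden clothes peg, 72 x 10 x 12 mm, lying on the counter. Not part of the job: leave it where it is. Origin: centre of its underside.
Not all that is in view belongs to the job. What is shaped like the round1 but green is not meant.

How it is judged:
By the outcome, as a careful person would: the job done as asked, in the order asked, and still so for the second after the job is handed in, with the robot touching nothing.
Of puck1, puck2, puck3, puck4 only 2 to 4 are there at a start; the rules pass over those that are not, and their reading is None.
Of tablet1, tablet2, tablet3 only 2 to 3 are there at a start; the rules pass over those that are not, and their reading is None.
At some moment in a run one of puck1, puck2, puck3, puck4 may be knocked a few centimetres aside while the robot is not near it.
It also fails if it takes over 200 s, if anything falls off the work surface, if the arm or the gripper's body presses on something with over 40 N, if the wrist force passes 120 N, or if a joint passes its speed limit or range.

## Working session

There is one attempt and no reset: what is moved stays moved. The work goes in short steps, Python scripts to look and compute and a tool call to move; the robot and the scene stay as the last step left them, time stands still between calls to the robot, and variables do not carry over. Pictures are saved under pics/ and viewed, at most 14 in all, crops included, and the job is handed in when it is done.

Besides the shell and the picture viewer there is one more tool, called after ">>>" as name([rows], argument=value, ...), one row to a line, values as JSON. servo_tool: Moves the arm, as the interface text tells. Its arguments: {"type":"object","properties":{"moves":{"type":"array"},"force":{"type":"number"}},"required":["moves"]}

```bash
mkdir -p pics; ls; cat > h.py <<'E'
import numpy as np, cv2
from workcell import *
def w(name,p):
    c=calibration(name); return np.array(c["R"]).T@(np.array(p)-np.array(c["t"]))
def px(name,X):
    c=calibration(name); p=np.array(c["R"])@np.array(X)+np.array(c["t"]); p=np.array(c["camera_matrix"])@p; return p[:2]/p[2]
def snap(name,f=None):
    im,d=camera(name)
    if f: cv2.imwrite("pics/"+f,im[:,:,::-1])
    return im,d
def cloud(name,d):
    c=calibration(name); K=np.array(c["camera_matrix"]); v,u=np.indices(d.shape)
    P=np.stack([(u-K[0,2])/K[0,0]*d,(v-K[1,2])/K[1,1]*d,d],-1)
    return (P-np.array(c["t"]))@np.array(c["R"])
E
python3 - <<'E'
from h import *
print(grasp_offset, get_obs())
for n in("top","scene"):
    im,d=snap(n,n+"0.png"); np.save(n+"d.npy",d)
    for k in ["mouth","lid_handle","dish","mat","puck1","measure","tin","tablet1","round1","dish_lip","brush"]:
        r=mark_of(k,n)
        print(n,k,[(round(q["score"],2),w(n,q["xyz"]).round(3).tolist()) for q in r[:6]])
E
```

```text
pics
0.0187 {'time': 0.0, 'q': array([ 6.81790924e+01,  5.01240900e+00,  1.00370744e+01,  9.50989190e+01,
       -1.28769184e-03,  9.00003341e+01]), 'qd': array([-0.05408163, -0.02816997,  0.00766194, -0.01325899, -0.03508115,
        0.02666808]), 'joint_efforts': array([-9.34901109e-04, -5.20388210e+01,  4.64804220e+01,  1.62049709e-02,
       -6.72102647e-05, -1.05508511e-05]), 'ee_pos': array([0.20436761, 0.51039799, 0.23059397]), 'tcp_rot': array([-1.79925746e+02,  1.28812371e-03,  1.58178760e+02]), 'wrist_force': array([-0.12947615,  0.38593129,  0.47559176]), 'torque': array([-0.00582171, -0.0016569 , -0.05234638]), 'grasp_force': 0.0, 'opening': 0.08533010449798292}
top mouth [(0.96, [0.617, 0.189, 0.096])]
top lid_handle [(0.61, [0.566, 0.192, 0.158])]
top dish [(0.61, [0.497, -0.406, 0.006]), (0.21, [0.486, -0.43, 0.011])]
top mat []
top puck1 [(0.85, [0.453, -0.135, 0.004]), (0.79, [0.633, -0.139, 0.002]), (0.3, [0.54, -0.227, -0.005])]
top measure []
top tin [(0.67, [0.336, -0.21, -0.005]), (0.63, [0.541, -0.139, 0.003]), (0.58, [0.566, 0.193, 0.156])]
top tablet1 [(0.61,
[... 341 characters left out ...]
38, -0.138, 0.002])]
scene lid_handle [(0.92, [0.572, 0.193, 0.156])]
scene dish [(0.79, [0.501, -0.401, 0.004])]
scene mat [(0.63, [0.497, -0.397, 0.004])]
scene puck1 [(0.62, [0.635, -0.143, -0.001]), (0.53, [0.45, -0.133, 0.003]), (0.41, [0.515, -0.438, 0.013])]
scene measure [(0.69, [0.539, -0.222, 0.002]), (0.54, [0.451, -0.136, 0.003])]
scene tin []
scene tablet1 [(0.42, [0.515, -0.437, 0.012]), (0.31, [0.612, 0.189, 0.099])]
scene round1 [(0.47, [0.527, -0.371, 0.011]), (0.44, [0.442, -0.24, -0.001]), (0.4, [0.488, -0.355, 0.008])]
scene dish_lip [(0.73, [0.47, -0.485, 0.015]), (0.51, [0.538, -0.222, 0.002])]
scene brush [(0.71, [0.338, -0.209, 0.002]), (0.45, [0.635, -0.142, 0.002])]
```

View pics/top0.png

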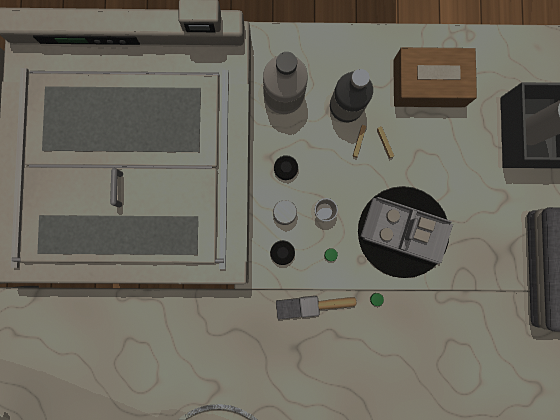

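View pics/scene0.png

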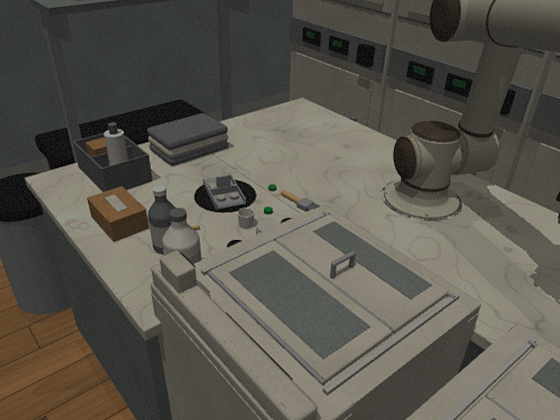

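```bash
python3 - <<'E'
from h import *
for n in("top","scene"):
    for X in [(.45,-.135,.022),(.633,-.14,.022),(.54,-.225,.03),(.541,-.139,.03),(.336,-.21,.02),(.447,-.238,.01),(.35,-.335,0),(.5,-.402,.07),(.57,.192,.157)]: print(n,X,px(n,X).round())
E
```

```text
top (0.45, -0.135, 0.022) [283. 252.]
top (0.633, -0.14, 0.022) [286. 167.]
top (0.54, -0.225, 0.03) [326. 210.]
top (0.541, -0.139, 0.03) [285. 210.]
top (0.336, -0.21, 0.02) [318. 307.]
top (0.447, -0.238, 0.01) [331. 254.]
top (0.35, -0.335, 0) [375. 300.]
top (0.5, -0.402, 0.07) [414. 229.]
top (0.57, 0.192, 0.157) [112. 187.]
scene (0.45, -0.135, 0.022) [288. 222.]
scene (0.633, -0.14, 0.022) [236. 244.]
scene (0.54, -0.225, 0.03) [245. 216.]
scene (0.541, -0.139, 0.03) [263. 230.]
scene (0.336, -0.21, 0.02) [301. 199.]
scene (0.447, -0.238, 0.01) [267. 209.]
scene (0.35, -0.335, 0) [272. 189.]
scene (0.5, -0.402, 0.07) [222. 176.]
scene (0.57, 0.192, 0.157) [344. 258.]
```

The top view shows the lid nearly shut with its handle at (116,187). The two pucks are at (286,167) and (283,252), with the tin between them at (285,212) and the measure at (326,210). The dish is at (405,228), and its tablet section points right and slightly down, so its yaw is about -108°. In the scene view the handle is at (344,258). Next I refine with depth and write a row planner.

```bash
cat >> h.py <<'E'
from scipy.spatial.transform import Rotation as Ro
def pose():
    o=get_obs(); return np.array(o["ee_pos"]), Ro.from_euler("xyz",o["tcp_rot"],degrees=True)
def Rt(yaw,tilt=0,axis="y"):  # tool down at yaw, then tilt about tool axis
    return Ro.from_euler("xyz",[180,0,yaw],degrees=True)*Ro.from_euler(axis,tilt,degrees=True)
def rows(p,R,p2,R2,vmax=.045,wmax=8.3,n=None):
    rv=(R.inv()*R2).as_rotvec(degrees=True); d=np.array(p2)-p
    n=n or int(max(1,np.ceil(np.linalg.norm(d)/vmax),np.ceil(np.linalg.norm(rv)/wmax)))
    out=[]
    for i in range(n):
        Ri=R*Ro.from_rotvec(rv*i/n,degrees=True)
        out.append((np.round(rv/n,2).tolist(),np.round(Ri.inv().apply(d/n),4).tolist()))
    same=all(np.allclose(o[1],out[0][1],atol=2e-4) for o in out)
    if same: print(n,"x",out[0])
    else:
        print(n,"rows"); [print("  ",o) for o in out]
E
python3 - <<'E'
from h import *
for n in("top","scene"):
    d=np.load(n+"d.npy"); P=cloud(n,d); ok=d>0
    def box(x0,x1,y0,y1,z0,z1):
        m=ok&(P[...,0]>x0)&(P[...,0]<x1)&(P[...,1]>y0)&(P[...,1]<y1)&(P[...,2]>z0)&(P[...,2]<z1); return P[m]
    h=box(.5,.65,.1,.3,.14,.2)
    if len(h): print(n,"handle",len(h),np.percentile(h,[2,50,98],axis=0).round(4).tolist())
    for xx in (.48,.53,.62,.7,.78):
        q=box(xx-.01,xx+.01,.06,.15,.08,.2); 
        if len(q): print(" lid z at",xx,np.median(q[:,2]).round(4))
    for c in [(.45,-.135),(.633,-.14),(.541,-.139),(.539,-.223)]:
        q=box(c[0]-.04,c[0]+.04,c[1]-.04,c[1]+.04,.012,.06)
        if len(q): print(n,c,len(q),((np.percentile(q,1,axis=0)+np.percentile(q,99,axis=0))/2).round(4).tolist(),np.percentile(q,95,axis=0).round(3)[2])
    q=box(.4,.6,-.5,-.3,.058,.085)
    if len(q):
        (c,s,a)=cv2.minAreaRect((q[:,:2]*1000).astype(np.float32)); print(n,"plate",len(q),c,s,a,q[:,2].max())
    q=box(.38,.62,-.52,-.28,.012,.085); (c,s,a)=cv2.minAreaRect((q[:,:2]*1000).astype(np.float32)); print(n,"dish",len(q),c,s,a)
    q=box(.4,.6,-.5,-.3,.02,.1);print(np.percentile(q[:,2],[50,99]))
p,R=pose()
rows(p,R,[.45,.35,.27],Rt(0))
E
```

```text
top handle 262 [[0.5369, 0.1832, 0.1428], [0.5707, 0.1876, 0.1589], [0.6042, 0.1949, 0.1634]]
 lid z at 0.48 0.1176
 lid z at 0.53 0.1163
 lid z at 0.62 0.1168
 lid z at 0.7 0.1179
 lid z at 0.78 0.1165
top (0.45, -0.135) 478 [0.45, -0.134, 0.0204] 0.025
top (0.633, -0.14) 460 [0.6346, -0.1394, 0.0205] 0.025
top (0.541, -0.139) 464 [0.5347, -0.1373, 0.0326] 0.045
top (0.539, -0.223) 209 [0.5416, -0.2245, 0.0306] 0.047
top plate 137 (500.6705322265625, -400.4954528808594) (11.260668754577637, 46.40892791748047) 71.65258026123047 0.07834793129327061
top dish 2346 (500.5965881347656, -400.98748779296875) (183.14625549316406, 96.703857421875) 71.85307312011719
[0.02567613 0.07427468]
scene handle 179 [[0.5391, 0.1885, 0.1412], [0.5777, 0.1949, 0.1578], [0.6074, 0.1984, 0.1624]]
 lid z at 0.48 0.1181
 lid z at 0.53 0.1167
 lid z at 0.62 0.1169
 lid z at 0.7 0.1179
 lid z at 0.78 0.1162
scene (0.45, -0.135) 30 [0.4498, -0.1483, 0.0226] 0.024
scene (0.633, -0.14) 58 [0.6351, -0.1512, 0.0212] 0.025
scene (0.541, -0.139) 133 [0.5377, -0.1391, 0.0351] 0.045
scene (0.539, -0.223) 255 [0.541, -0
[... 592 characters left out ...]
-0.0019])
   ([0.0, 0.0, 7.91], [-0.0119, 0.0086, -0.0019])
   ([0.0, 0.0, 7.91], [-0.0106, 0.0102, -0.0019])
   ([0.0, 0.0, 7.91], [-0.0091, 0.0115, -0.0019])
   ([0.0, 0.0, 7.91], [-0.0074, 0.0127, -0.0019])
   ([0.0, 0.0, 7.91], [-0.0056, 0.0136, -0.0019])
   ([0.0, 0.0, 7.91], [-0.0036, 0.0142, -0.0019])
   ([0.0, 0.0, 7.91], [-0.0016, 0.0146, -0.0019])
   ([0.0, 0.0, 7.91], [0.0004, 0.0147, -0.0019])
   ([0.0, 0.0, 7.91], [0.0024, 0.0145, -0.0019])
   ([0.0, 0.0, 7.91], [0.0044, 0.014, -0.0019])
   ([0.0, 0.0, 7.91], [0.0062, 0.0133, -0.0019])
   ([0.0, 0.0, 7.91], [0.008, 0.0123, -0.0019])
   ([0.0, 0.0, 7.91], [0.0096, 0.0111, -0.0019])
   ([0.0, 0.0, 7.91], [0.0111, 0.0096, -0.0019])
```

>>> servo_tool([
  [[0,0,7.9],[0,0,-0.002],100],
  [[0,0,7.9],[0,0,-0.002],100],
  [[0,0,7.9],[0,0,-0.002],100],
  [[0,0,7.9],[0,0,-0.002],100],
  [[0,0,7.9],[0,0,-0.002],100],
  [[0,0,7.9],[0,0,-0.002],100],
  [[0,0,7.9],[0,0,-0.002],100],
  [[0,0,7.9],[0,0,-0.002],100],
  [[0,0,7.9],[0,0,-0.002],100],
  [[0,0,7.9],[0,0,-0.002],100],
])

```text
time: 2.2
ee_pos: [0.2044, 0.5106, 0.2514]
tcp_rot: [-180.0, -0.0, 78.9]
wrist_force: [0.4, 0.8, 0.1]
opening: 0.0856
grasp_force: 0.0
```

>>> servo_tool([
  [[0,0,7.9],[0,0,-0.002],100],
  [[0,0,7.9],[0,0,-0.002],100],
  [[0,0,7.9],[0,0,-0.002],100],
  [[0,0,7.9],[0,0,-0.002],100],
  [[0,0,7.9],[0,0,-0.002],100],
  [[0,0,7.9],[0,0,-0.002],100],
  [[0,0,7.9],[0,0,-0.002],100],
  [[0,0,7.9],[0,0,-0.002],100],
  [[0,0,7.9],[0,0,-0.002],100],
  [[0,0,7.9],[0,0,-0.002],100],
])

```text
time: 3.2
ee_pos: [0.4269, 0.2946, 0.2717]
tcp_rot: [-168.0, 7.0, 28.1]
wrist_force: [-0.1, 1.0, 0.5]
opening: 0.0853
grasp_force: 0.0
```

>>> servo_tool([
  [[0,0,0],[0.03,0.0265,0],80],
  [[0,0,0],[0.03,0.0265,0],80],
  [[0,0,0],[0.03,0.0265,0],80],
  [[0,0,0],[0.03,0.0265,0],80],
  [[0,0,0],[0.03,0.0265,0],80],
  [[0,0,0],[0.03,0.0265,0],80],
  [[0,0,0],[0.03,0.0265,0],70],
  [[0,0,0],[0.03,0.0265,0],70],
  [[0,0,0],[0.03,0.0265,0],60],
  [[0,0,0],[0.03,0.0265,0],60],
  [[0,0,0],[0.03,0.0265,0],60],
  [[0,0,0],[0.03,0.0265,0],60],
])

```text
time: 4.4
ee_pos: [0.7911, 0.1746, 0.1252]
tcp_rot: [-169.4, 1.9, 27.3]
wrist_force: [0.2, -0.5, -0.0]
opening: 0.0514
grasp_force: 0.0
```

```bash
python3 - <<'E'
from h import *
o=get_obs(); print(o["q"].round(1),o["ee_pos"],o["tcp_rot"])
p,R=pose()
p2=np.array([.62,.19,.30]); rows(p,R,p2,R)
rows(p2,R,p2,Rt(180))
E
```

```text
[  9.1  56.9  70.7 109.    9.5 161.6] [0.79107238 0.17455575 0.12522328] [-169.41562984    1.90597289   27.27642407]
6 x ([0.0, 0.0, 0.0], [-0.0251, -0.0203, -0.025])
19 x ([-0.31, -0.71, -8.02], [0.0, 0.0, 0.0])
```

>>> servo_tool([
  [[0,0,0],[-0.012,-0.01,-0.03],60],
  [[0,0,0],[-0.028,-0.022,-0.024],60],
  [[0,0,0],[-0.028,-0.022,-0.024],60],
  [[0,0,0],[-0.028,-0.022,-0.024],60],
  [[0,0,0],[-0.028,-0.022,-0.024],60],
  [[0,0,0],[-0.028,-0.022,-0.024],60],
])

```text
time: 5.0
ee_pos: [0.6149, 0.1882, 0.3009]
tcp_rot: [-169.5, 1.8, 27.3]
wrist_force: [0.5, 0.8, 0.5]
opening: 0.0512
grasp_force: 0.0
```

>>> servo_tool([
  [[-0.31,-0.71,-8.02],[0,0,0],60],
  [[-0.31,-0.71,-8.02],[0,0,0],60],
  [[-0.31,-0.71,-8.02],[0,0,0],60],
  [[-0.31,-0.71,-8.02],[0,0,0],60],
  [[-0.31,-0.71,-8.02],[0,0,0],60],
  [[-0.31,-0.71,-8.02],[0,0,0],60],
  [[-0.31,-0.71,-8.02],[0,0,0],60],
  [[-0.31,-0.71,-8.02],[0,0,0],60],
  [[-0.31,-0.71,-8.02],[0,0,0],60],
  [[-0.31,-0.71,-8.02],[0,0,0],60],
])

```text
time: 6.0
ee_pos: [0.6166, 0.1882, 0.2995]
tcp_rot: [-174.5, -3.3, 108.0]
wrist_force: [0.1, 0.8, -0.2]
opening: 0.0513
grasp_force: 0.0
```

>>> servo_tool([
  [[-0.31,-0.71,-8.02],[0,0,0],60],
  [[-0.31,-0.71,-8.02],[0,0,0],60],
  [[-0.31,-0.71,-8.02],[0,0,0],60],
  [[-0.31,-0.71,-8.02],[0,0,0],60],
  [[-0.31,-0.71,-8.02],[0,0,0],60],
  [[-0.31,-0.71,-8.02],[0,0,0],60],
  [[-0.31,-0.71,-8.02],[0,0,0],60],
  [[-0.31,-0.71,-8.02],[0,0,0],60],
  [[-0.31,-0.71,-8.02],[0,0,0],60],
  [[0,0,0],[0,0,0],60],
])

```text
time: 7.0
ee_pos: [0.6162, 0.1881, 0.3001]
tcp_rot: [180.0, 0.1, -179.8]
wrist_force: [-0.5, -0.1, -0.2]
opening: 0.0511
grasp_force: 0.0
```

```bash
python3 - <<'E'
from h import *
o=get_obs(); print(o["q"].round(1),o["ee_pos"],o["tcp_rot"])
p,R=pose()
p2=np.array([.572,.1905,.200]); rows(p,R,p2,Rt(180))
rows(p2,Rt(180),[.572,.1905,.135],Rt(180))
# lid path
M=np.array([.612,.1905,.100]); g=.0187
def T(a):
    H=M+np.array([.195-.235*np.cos(a)-.05*np.sin(a),0,.004+.145*np.sin(a)+.05*np.cos(a)])
    z=np.array([np.sin(a),0,-np.cos(a)])
    return H+g*z
A=np.linspace(0,1.19,25)
prev=None
for i in range(24):
    a,b=A[i],A[i+1]; Ra=Rt(180,-np.degrees(a))
    print(i,(Ra.inv().apply(T(b)-T(a))*1000).round(1),T(b).round(3))
E
```

```text
[ 17.   21.7  37.8 106.   -0.   16.8] [0.61624916 0.18814103 0.30011799] [ 1.79965804e+02  1.31797138e-01 -1.79814979e+02]
3 x ([0.01, 0.04, 0.06], [0.0148, 0.0008, 0.0333])
2 x ([0.0, 0.0, 0.0], [0.0, -0.0, 0.0325])
0 [ 1.3  0.  -7.1] [0.571 0.19  0.142]
1 [ 0.3  0.  -7.1] [0.57 0.19 0.15]
2 [-0.6  0.  -6.9] [0.57  0.19  0.156]
3 [-1.5  0.  -6.7] [0.57  0.19  0.163]
4 [-2.4  0.  -6.3] [0.572 0.19  0.17 ]
5 [-3.2  0.  -5.9] [0.573 0.19  0.176]
6 [-4.   0.  -5.4] [0.575 0.19  0.183]
7 [-4.7  0.  -4.8] [0.578 0.19  0.189]
8 [-5.4  0.  -4.2] [0.582 0.19  0.195]
9 [-6.   0.  -3.5] [0.585 0.19  0.201]
10 [-6.5  0.  -2.7] [0.59  0.19  0.206]
11 [-7.   0.  -1.9] [0.595 0.19  0.211]
12 [-7.3  0.  -1. ] [0.6   0.19  0.216]
13 [-7.6  0.  -0.1] [0.606 0.19  0.221]
14 [-7.8  0.   0.8] [0.613 0.19  0.225]
15 [-7.9  0.   1.7] [0.62  0.19  0.229]
16 [-7.9  0.   2.7] [0.627 0.19  0.233]
17 [-7.8  0.   3.6] [0.635 0.19  0.237]
18 [-7.7  0.   4.5] [0.643 0.19  0.24 ]
19 [-7.4  0.   5.4] [0.652 0.19  0.242]
20 [-7.   0.   6.3] [0.661 0.19  0.245]
21 [-6.6  0.   7.1] [0.671 0.19  0.247]
22 [-6.1  0.   7.9] [0.681 0.19  0.249]
23 [-5.5  0.   8.6] [0.691 0.19  0.25 ]
```

>>> servo_tool([
  [[0,0,0],[0.0148,0.0008,0.033],50],
  [[0,0,0],[0.0148,0.0008,0.033],50],
  [[0,0,0],[0.0148,0.0008,0.033],50],
  [[0,0,0],[0,0,0.02],50],
  [[0,0,0],[0,0,0.02],50],
  [[0,0,0],[0,0,0.015],50],
  [[0,0,0],[0,0,0.01],50],
  [[0,0,0],[0,0,0],0],
  [[0,0,0],[0,0,0],0],
  [[0,0,0],[0,0,0],0],
  [[0,0,0],[0,0,0],0],
  [[0,0,0],[0,0,0],0],
], force=60)

```text
time: 8.2
ee_pos: [0.5726, 0.1891, 0.1364]
tcp_rot: [-179.9, 0.1, 180.0]
wrist_force: [-0.6, -8.6, -2.1]
opening: 0.0097
grasp_force: 58.4
```

>>> servo_tool([
  [[0,-2.84,0],[0.0013,0,-0.0071],0],
  [[0,-2.84,0],[0.0003,0,-0.0071],0],
  [[0,-2.84,0],[-0.0006,0,-0.0069],0],
  [[0,-2.84,0],[-0.0015,0,-0.0067],0],
  [[0,-2.84,0],[-0.0024,0,-0.0063],0],
  [[0,-2.84,0],[-0.0032,0,-0.0059],0],
])

```text
time: 8.8
ee_pos: [0.5737, 0.189, 0.1764]
tcp_rot: [-179.9, 17.2, 180.0]
wrist_force: [8.9, -6.3, -12.1]
opening: 0.0101
grasp_force: 58.2
```

```bash
python3 - <<'E'
from h import *
o=get_obs(); print(o["q"].round(1),o["ee_pos"],o["tcp_rot"],o["wrist_force"],o["torque"])
E
```

```text
[21.2 -4.8 -7.8 70.9 -6.3 20.4] [0.5736631  0.18902449 0.17637718] [-179.86386968   17.19812897  179.95649777] [  8.9482804   -6.34484578 -12.11379393] [-1.13964404 -0.35700548 -0.27629887]
```

>>> servo_tool([
  [[0,-2.84,0],[-0.004,0,-0.0054],0],
  [[0,-2.84,0],[-0.0047,0,-0.0048],0],
  [[0,-2.84,0],[-0.0054,0,-0.0042],0],
  [[0,-2.84,0],[-0.006,0,-0.0035],0],
  [[0,-2.84,0],[-0.0065,0,-0.0027],0],
  [[0,-2.84,0],[-0.007,0,-0.0019],0],
  [[0,-2.84,0],[-0.0073,0,-0.001],0],
  [[0,-2.84,0],[-0.0076,0,-0.0001],0],
])

```text
time: 9.6
ee_pos: [0.6055, 0.1891, 0.2213]
tcp_rot: [-179.9, 39.8, -180.0]
wrist_force: [-10.8, -8.9, -1.2]
opening: 0.0097
grasp_force: 60.4
```

>>> servo_tool([
  [[0,-2.84,0],[-0.0078,0,0.0008],0],
  [[0,-2.84,0],[-0.0079,0,0.0017],0],
  [[0,-2.84,0],[-0.0079,0,0.0027],0],
  [[0,-2.84,0],[-0.0078,0,0.0036],0],
  [[0,-2.84,0],[-0.0077,0,0.0045],0],
])

```text
time: 10.1
ee_pos: [0.6438, 0.1891, 0.2415]
tcp_rot: [-179.9, 54.2, 179.9]
wrist_force: [-8.2, -9.3, -0.4]
opening: 0.0099
grasp_force: 60.4
```

>>> servo_tool([
  [[0,-2.84,0],[-0.0074,0,0.0054],0],
  [[0,-2.84,0],[-0.007,0,0.0063],0],
  [[0,-2.84,0],[-0.0066,0,0.0071],0],
  [[0,-2.84,0],[-0.0061,0,0.0079],0],
  [[0,-2.84,0],[-0.0055,0,0.0086],0],
  [[0,0,0],[0,0,0],0],
])

```text
time: 10.7
ee_pos: [0.6918, 0.189, 0.2523]
tcp_rot: [179.9, 68.5, 179.7]
wrist_force: [2.9, -7.1, 1.1]
opening: 0.0099
grasp_force: 59.6
```

```bash
python3 - <<'E'
from h import *
o=get_obs(); print(o["q"].round(1),o["ee_pos"],o["tcp_rot"],o["wrist_force"])
n="top";im,d=snap(n,"top1.png")
print([(q["score"],w(n,q["xyz"])) for q in mark_of("lid_handle",n)])
E
```

```text
[ 24.  -23.7 -42.2   4.9 -22.4   9.4] [0.69177994 0.18903937 0.25229045] [179.91192257  68.46649306 179.74766148] [ 2.94830929 -7.07769649  1.11941208]
[(0.63, array([0.67057607, 0.1909594 , 0.25762813]))]
```

View pics/top1.png

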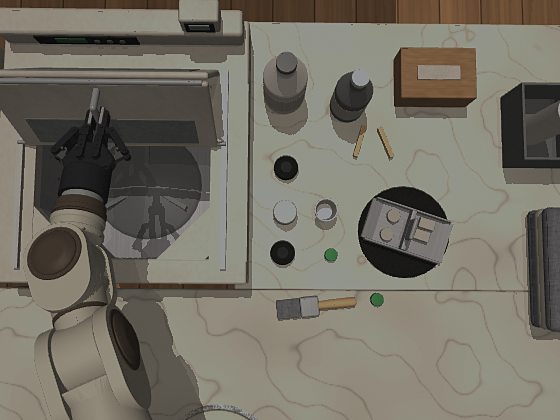

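Lid is folded back against the console at (110,90), so the drum is open. Puck, tin and dish positions are unchanged. I'll release and go to the first puck.

>>> servo_tool([
  [[0,0,0],[0,0,0],50],
  [[0,0,0],[0,0,0],50],
  [[0,0,0],[0,0,0],50],
  [[0,0,0],[0,0,0],50],
  [[0,0,0],[0,0,-0.02],50],
  [[0,0,0],[0,0,-0.03],50],
  [[0,0,0],[0,0,-0.03],50],
  [[0,0,0],[0,0,-0.03],50],
])

```text
time: 11.6
ee_pos: [0.5877, 0.1904, 0.2917]
tcp_rot: [179.9, 68.2, -180.0]
wrist_force: [-1.0, 0.8, 1.2]
opening: 0.0426
grasp_force: 0.0
```

>>> servo_tool([
  [[0,8.56,0],[0,0,0],90],
  [[0,8.56,0],[0,0,0],90],
  [[0,8.56,0],[0,0,0],90],
  [[0,8.56,0],[0,0,0],90],
  [[0,8.56,0],[0,0,0],90],
  [[0,8.56,0],[0,0,0],90],
  [[0,8.56,0],[0,0,0],90],
  [[0,8.56,0],[0,0,0],90],
  [[0,0,0],[0,0,0],90],
])

```text
time: 12.5
ee_pos: [0.5927, 0.1911, 0.2842]
tcp_rot: [-179.8, 0.3, -180.0]
wrist_force: [0.6, -0.3, -1.6]
opening: 0.0766
grasp_force: 0.0
```

>>> servo_tool([
  [[0,0,0],[0.016,-0.036,0.003],90],
  [[0,0,0],[0.016,-0.036,0.003],90],
  [[0,0,0],[0.016,-0.036,0.003],90],
  [[0,0,0],[0.016,-0.036,0.003],90],
  [[0,0,0],[0.016,-0.036,0.003],90],
  [[0,0,0],[0.016,-0.036,0.003],90],
  [[0,0,0],[0.016,-0.036,0.003],90],
  [[0,0,0],[0.016,-0.036,0.003],90],
  [[0,0,0],[0.016,-0.036,0.003],90],
  [[0,0,0],[0,0,0],90],
])

```text
time: 13.5
ee_pos: [0.4442, -0.1363, 0.2622]
tcp_rot: [-179.9, 1.3, 179.9]
wrist_force: [0.6, -0.7, 0.1]
opening: 0.0765
grasp_force: 0.0
```

```bash
cat >> h.py <<'E'
def pucks():
    for n in("top","scene"):
        snap(n); print(n,"puck",[(round(q["score"],2),w(n,q["xyz"]).round(4).tolist()) for q in mark_of("puck1",n)[:4]])
E
python3 - <<'E'
from h import *
o=get_obs(); print(o["q"].round(1),o["ee_pos"],o["tcp_rot"])
pucks()
n="top";print("dish",[(round(q["score"],2),w(n,q["xyz"]).round(4).tolist()) for q in mark_of("lid_handle",n)[:4]])
p,R=pose(); rows(p,R,[.45,-.135,p[2]],Rt(180))
E
```

```text
[-17.2  -7.1   1.6  97.4   0.3 -17.1] [ 0.44423799 -0.13631761  0.26216239] [-179.87075631    1.31192557  179.88316617]
top puck [(0.97, [0.6339, -0.1407, -0.0])]
scene puck [(0.42, [0.4532, -0.1363, 0.0001])]
dish [(0.82, [0.6677, 0.1899, 0.2583])]
1 x ([-0.02, 1.23, 0.17], [-0.0035, -0.0024, 0.0001])
```

>>> servo_tool([
  [[0,1.2,0.1],[-0.006,0.001,0.03],90],
  [[0,0,0],[0,0,0.045],90],
  [[0,0,0],[0,0,0.045],90],
  [[0,0,0],[0,0,0.045],90],
  [[0,0,0],[0,0,0.035],90],
  [[0,0,0],[0,0,0.03],90],
  [[0,0,0],[0,0,0.015],90],
  [[0,0,0],[0,0,0.01],90],
])

```text
time: 14.55
ee_pos: [0.4526, -0.1317, 0.0056]
tcp_rot: [-180.0, -0.1, -179.9]
wrist_force: [0.0, 0.1, 1.3]
opening: 0.0767
grasp_force: 0.0
```

>>> servo_tool([
  [[0,0,0],[0,0,0],0],
  [[0,0,0],[0,0,0],0],
  [[0,0,0],[0,0,0],0],
  [[0,0,0],[0,0,0],0],
  [[0,0,0],[0,0,0],0],
], force=50)

```text
time: 15.05
ee_pos: [0.4533, -0.1325, 0.0077]
tcp_rot: [180.0, 0.0, -180.0]
wrist_force: [0.5, 2.3, 4.9]
opening: 0.0496
grasp_force: 52.4
```

>>> servo_tool([
  [[0,0,0],[0,0,-0.02],0],
  [[0,0,0],[0,0,-0.04],0],
  [[0,0,0],[0,0,-0.04],0],
  [[0,0,0],[0,0,-0.04],0],
  [[0,0,0],[0,0,-0.04],0],
  [[0,0,0],[0,0,-0.04],0],
  [[0,0,0],[-0.012,0.04,0],0],
  [[0,0,0],[-0.012,0.04,0],0],
  [[0,0,0],[-0.012,0.04,0],0],
  [[0,0,0],[-0.012,0.04,0],0],
])

```text
time: 16.05
ee_pos: [0.5011, 0.0289, 0.2269]
tcp_rot: [-180.0, -0.0, 180.0]
wrist_force: [0.7, -0.9, -1.0]
opening: 0.0499
grasp_force: 52.0
```

>>> servo_tool([
  [[0,0,0],[-0.012,0.04,0],0],
  [[0,0,0],[-0.012,0.04,0],0],
  [[0,0,0],[-0.012,0.04,0],0],
  [[0,0,0],[-0.012,0.04,0],0],
  [[0,0,0],[0,0,0.04],0],
  [[0,0,0],[0,0,0.04],0],
  [[0,0,0],[0,0,0.04],0],
  [[0,0,0],[0,0,0.03],0],
  [[0,0,0],[0,0,0],0],
])

```text
time: 16.95
ee_pos: [0.5462, 0.1866, 0.0721]
tcp_rot: [-179.8, -0.5, 180.0]
wrist_force: [-0.6, 0.5, -0.7]
opening: 0.05
grasp_force: 52.1
```

>>> servo_tool([
  [[0,0,0],[0,0,0],90],
  [[0,0,0],[0,0,0],90],
  [[0,0,0],[0,0,0],90],
  [[0,0,0],[0,0,-0.03],90],
  [[0,0,0],[0,0,-0.04],90],
  [[0,0,0],[0,0,-0.04],90],
  [[0,0,0],[0,0,-0.04],90],
])

```text
time: 17.65
ee_pos: [0.5489, 0.1874, 0.2298]
tcp_rot: [180.0, 0.1, 180.0]
wrist_force: [1.0, 0.0, 0.0]
opening: 0.0771
grasp_force: 0.0
```

```bash
python3 - <<'E'
from h import *
o=get_obs(); print(o["q"].round(1),o["ee_pos"],o["tcp_rot"])
pucks()
E
```

```text
[18.8  9.1 14.4 95.3  0.  18.9] [0.54886733 0.18739411 0.22984791] [1.79963123e+02 7.06055736e-02 1.79991721e+02]
top puck [(0.83, [0.5275, 0.124, -0.1076]), (0.81, [0.6333, -0.1414, -0.0025]), (0.75, [0.4876, -0.4303, 0.0092])]
scene puck []
```

>>> servo_tool([
  [[0,0,0],[-0.0107,-0.041,0],90],
  [[0,0,0],[-0.0107,-0.041,0],90],
  [[0,0,0],[-0.0107,-0.041,0],90],
  [[0,0,0],[-0.0107,-0.041,0],90],
  [[0,0,0],[-0.0107,-0.041,0],90],
  [[0,0,0],[-0.0107,-0.041,0],90],
  [[0,0,0],[-0.0107,-0.041,0],90],
  [[0,0,0],[-0.0107,-0.041,0],90],
  [[0,0,0],[0,0,0],90],
])

```text
time: 18.75
ee_pos: [0.6345, -0.1451, 0.2244]
tcp_rot: [-180.0, -0.2, 179.7]
wrist_force: [0.3, -0.2, -0.3]
opening: 0.0768
grasp_force: 0.0
```

```bash
python3 - <<'E'
from h import *
p,R=pose(); pucks(); print(p); rows(p,R,[.634,-.140,.1],Rt(180))
E
```

```text
top puck [(0.79, [0.5293, 0.1253, -0.1088])]
scene puck [(0.49, [0.4929, -0.3945, 0.0033])]
[ 0.63447465 -0.14512945  0.22436215]
3 x ([-0.01, -0.06, -0.09], [0.0, 0.0017, 0.0415])
```

>>> servo_tool([
  [[0,0,0],[0,0.0045,0.04],90],
  [[0,0,0],[0,0,0.045],90],
  [[0,0,0],[0,0,0.045],90],
  [[0,0,0],[0,0,0.04],90],
  [[0,0,0],[0,0,0.03],90],
  [[0,0,0],[0,0,0.014],90],
  [[0,0,0],[0,0,0.005],90],
  [[0,0,0],[0,0,0],0],
  [[0,0,0],[0,0,0],0],
  [[0,0,0],[0,0,0],0],
  [[0,0,0],[0,0,0],0],
  [[0,0,0],[0,0,0],0],
])

```text
time: 20.15
ee_pos: [0.6356, -0.1362, 0.0102]
tcp_rot: [-180.0, 0.2, -180.0]
wrist_force: [-0.4, 0.7, 7.1]
opening: 0.0497
grasp_force: 52.5
```

>>> servo_tool([
  [[0,0,0],[0,0,-0.02],0],
  [[0,0,0],[0,0,-0.04],0],
  [[0,0,0],[0,0,-0.04],0],
  [[0,0,0],[0,0,-0.04],0],
  [[0,0,0],[0,0,-0.04],0],
  [[0,0,0],[0,0,-0.04],0],
  [[0,0,0],[0.01,0.04,0],0],
  [[0,0,0],[0.01,0.04,0],0],
  [[0,0,0],[0.01,0.04,0],0],
  [[0,0,0],[0.01,0.04,0],0],
])

```text
time: 21.15
ee_pos: [0.5941, 0.0252, 0.2288]
tcp_rot: [180.0, 0.1, 180.0]
wrist_force: [0.4, 0.6, -0.7]
opening: 0.0498
grasp_force: 51.9
```

>>> servo_tool([
  [[0,0,0],[0.01,0.04,0],0],
  [[0,0,0],[0.01,0.04,0],0],
  [[0,0,0],[0.01,0.04,0],0],
  [[0,0,0],[0.01,0.04,0],0],
  [[0,0,0],[0.01,0.02,0.04],0],
  [[0,0,0],[0,0,0.04],0],
  [[0,0,0],[0,0,0.04],0],
  [[0,0,0],[0,0,0.03],0],
  [[0,0,0],[0,0,0],0],
])

```text
time: 22.05
ee_pos: [0.5422, 0.2033, 0.0742]
tcp_rot: [-179.9, -0.4, -180.0]
wrist_force: [-1.1, -0.0, -0.3]
opening: 0.0498
grasp_force: 52.1
```

>>> servo_tool([
  [[0,0,0],[0,0,0],100],
  [[0,0,0],[0,0,0],100],
  [[0,0,0],[0,0,0],100],
  [[0,0,0],[0,0,-0.03],100],
  [[0,0,0],[0,0,-0.04],100],
  [[0,0,0],[0,0,-0.04],100],
  [[0,0,0],[0,0,-0.04],100],
])

```text
time: 22.75
ee_pos: [0.5445, 0.2039, 0.2309]
tcp_rot: [180.0, 0.1, 180.0]
wrist_force: [1.0, 0.4, 0.6]
opening: 0.0856
grasp_force: 0.0
```

```bash
python3 - <<'E'
from h import *
o=get_obs(); print(o["q"].round(1),o["ee_pos"],o["tcp_rot"])
pucks()
im,d=snap("top","top2.png"); P=cloud("top",d)
m=(d>0)&(abs(P[...,0]-.5)<.1)&(abs(P[...,1]+.4)<.1)&(P[...,2]>.058)&(P[...,2]<.085); q=P[m]
print(cv2.minAreaRect((q[:,:2]*1000).astype(np.float32)))
p,R=pose(); rows(p,R,[.5006,-.4007,.2],Rt(161.8))
E
```

```text
[20.5  9.3 14.8 95.4  0.  20.5] [0.54450452 0.20389307 0.23087366] [1.79956557e+02 7.20130015e-02 1.79988662e+02]
top puck [(0.91, [0.5266, 0.1254, -0.1105]), (0.86, [0.5475, 0.2072, -0.1025]), (0.64, [0.5409, -0.2232, -0.0058])]
scene puck [(0.66, [0.5486, 0.2061, -0.1007])]
((500.74658203125, -400.405029296875), (11.063315391540527, 45.823585510253906), 72.89448547363281)
14 rows
   ([0.0, 0.0, 1.3], [0.0031, -0.0432, 0.002])
   ([0.0, 0.0, 1.3], [0.0022, -0.0433, 0.002])
   ([0.0, 0.0, 1.3], [0.0012, -0.0433, 0.002])
   ([0.0, 0.0, 1.3], [0.0002, -0.0433, 0.002])
   ([0.0, 0.0, 1.3], [-0.0008, -0.0433, 0.002])
   ([0.0, 0.0, 1.3], [-0.0018, -0.0433, 0.002])
   ([0.0, 0.0, 1.3], [-0.0027, -0.0432, 0.002])
   ([0.0, 0.0, 1.3], [-0.0037, -0.0431, 0.002])
   ([0.0, 0.0, 1.3], [-0.0047, -0.043, 0.002])
   ([0.0, 0.0, 1.3], [-0.0057, -0.0429, 0.002])
   ([0.0, 0.0, 1.3], [-0.0066, -0.0428, 0.002])
   ([0.0, 0.0, 1.3], [-0.0076, -0.0426, 0.002])
   ([0.0, 0.0, 1.3], [-0.0086, -0.0424, 0.002])
   ([0.0, 0.0, 1.3], [-0.0095, -0.0422, 0.002])
```

View pics/top2.png

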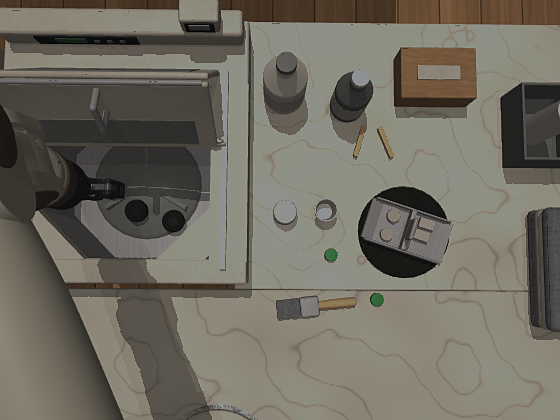

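Both pucks lie in the drum at (136,210) and (173,220), and none is left on the counter. The dish at (405,228) is unmoved. On to the dish.

>>> servo_tool([
  [[0,0,1.3],[0.0031,-0.0432,0.002],100],
  [[0,0,1.3],[0.0022,-0.0433,0.002],100],
  [[0,0,1.3],[0.0012,-0.0433,0.002],100],
  [[0,0,1.3],[0.0002,-0.0433,0.002],100],
  [[0,0,1.3],[-0.0008,-0.0433,0.002],100],
  [[0,0,1.3],[-0.0018,-0.0433,0.002],100],
  [[0,0,1.3],[-0.0027,-0.0432,0.002],100],
])

```text
time: 23.7
ee_pos: [0.5214, -0.1001, 0.2125]
tcp_rot: [-180.0, -0.1, 170.8]
wrist_force: [1.2, -0.1, -0.9]
opening: 0.0851
grasp_force: 0.0
```

>>> servo_tool([
  [[0,0,1.3],[-0.0037,-0.0431,0.002],100],
  [[0,0,1.3],[-0.0047,-0.043,0.002],100],
  [[0,0,1.3],[-0.0057,-0.0429,0.002],100],
  [[0,0,1.3],[-0.0066,-0.0428,0.002],100],
  [[0,0,1.3],[-0.0076,-0.0426,0.002],100],
  [[0,0,1.3],[-0.0086,-0.0424,0.002],100],
  [[0,0,1.3],[-0.0095,-0.0422,0.002],100],
  [[0,0,0],[0,0,0],100],
])

```text
time: 24.5
ee_pos: [0.4986, -0.4046, 0.1966]
tcp_rot: [180.0, -0.3, 161.5]
wrist_force: [0.2, 0.9, -0.7]
opening: 0.0857
grasp_force: 0.0
```

```bash
python3 - <<'E'
from h import *
p,R=pose(); print(p,get_obs()["tcp_rot"],get_obs()["q"].round()); rows(p,R,[.5006,-.4007,.12],Rt(161.8))
E
```

```text
[ 0.49856473 -0.40457498  0.19655347] [179.99779629  -0.25408316 161.50939834] [-39.  18.  21.  94.  -0. -21.]
2 x ([0.0, -0.13, -0.15], [-0.0005, 0.0022, 0.0383])
```

>>> servo_tool([
  [[0,-0.2,-0.2],[-0.001,0.0044,0.03],60],
  [[0,0,0],[0,0,0.035],60],
  [[0,0,0],[0,0,0.035],60],
  [[0,0,0],[0,0,0.03],60],
  [[0,0,0],[0,0,0.02],60],
  [[0,0,0],[0,0,0.007],60],
  [[0,0,0],[0,0,0],60],
])

```text
time: 25.2
ee_pos: [0.5023, -0.3959, 0.0415]
tcp_rot: [180.0, 0.0, 162.0]
wrist_force: [0.2, 0.4, -0.0]
opening: 0.0512
grasp_force: 0.0
```

>>> servo_tool([
  [[0,0,0],[0,0,0],0],
  [[0,0,0],[0,0,0],0],
  [[0,0,0],[0,0,0],0],
  [[0,0,0],[0,0,0],0],
  [[0,0,0],[0,0,0],0],
], force=100)

```text
time: 25.7
ee_pos: [0.5035, -0.3977, 0.0446]
tcp_rot: [-179.9, 0.3, 162.0]
wrist_force: [-1.3, -1.7, 6.4]
opening: 0.0083
grasp_force: 98.4
```

```bash
python3 - <<'E'
from h import *
p,R=pose(); print(p,get_obs()["tcp_rot"],get_obs()["wrist_force"]); 
snap("scene","sc3.png")
p1=np.array([p[0],p[1],.24]); rows(p,R,p1,R)
p2=np.array([.5,.13,.26]); Rp=Rt(108); rows(p1,R,p2,Rp,vmax=.035)
E
```

```text
[ 0.50352622 -0.39765361  0.04462889] [-179.90068051    0.30374788  161.98429094] [-1.25978828 -1.72437442  6.40275265]
5 x ([0.0, 0.0, 0.0], [-0.0002, -0.0001, -0.0391])
16 rows
   ([0.0, 0.02, 3.37], [0.0104, 0.0313, -0.0014])
   ([0.0, 0.02, 3.37], [0.0122, 0.0306, -0.0014])
   ([0.0, 0.02, 3.37], [0.014, 0.0299, -0.0014])
   ([0.0, 0.02, 3.37], [0.0157, 0.029, -0.0014])
   ([0.0, 0.02, 3.37], [0.0174, 0.028, -0.0013])
   ([0.0, 0.02, 3.37], [0.019, 0.0269, -0.0013])
   ([0.0, 0.02, 3.37], [0.0206, 0.0258, -0.0013])
   ([0.0, 0.02, 3.37], [0.0221, 0.0245, -0.0013])
   ([0.0, 0.02, 3.37], [0.0235, 0.0232, -0.0013])
   ([0.0, 0.02, 3.37], [0.0248, 0.0217, -0.0013])
   ([0.0, 0.02, 3.37], [0.026, 0.0202, -0.0013])
   ([0.0, 0.02, 3.37], [0.0272, 0.0187, -0.0013])
   ([0.0, 0.02, 3.37], [0.0282, 0.017, -0.0013])
   ([0.0, 0.02, 3.37], [0.0292, 0.0154, -0.0013])
   ([0.0, 0.02, 3.37], [0.03, 0.0136, -0.0013])
   ([0.0, 0.02, 3.37], [0.0308, 0.0118, -0.0013])
```

>>> servo_tool([
  [[0,0,0],[0,0,-0.008],0],
  [[0,0,0],[0,0,-0.015],0],
  [[0,0,0],[0,0,-0.022],0],
  [[0,0,0],[0,0,-0.025],0],
  [[0,0,0],[0,0,-0.025],0],
  [[0,0,0],[0,0,-0.025],0],
  [[0,0,0],[0,0,-0.025],0],
  [[0,0,0],[0,0,-0.022],0],
  [[0,0,0],[0,0,-0.015],0],
  [[0,0,0],[0,0,-0.008],0],
  [[0,0,0],[0,0,0],0],
])

```text
time: 26.85
ee_pos: [0.5027, -0.3967, 0.2343]
tcp_rot: [-179.9, 0.3, 162.0]
wrist_force: [0.4, -0.7, -3.5]
opening: 0.0081
grasp_force: 97.6
```

```bash
python3 - <<'E'
from h import *
o=get_obs(); print(o["ee_pos"],o["tcp_rot"],o["wrist_force"],o["torque"],o["opening"])
snap("scene","sc4.png")
E
```

```text
[ 0.50268435 -0.39673935  0.23429188] [-179.94754666    0.25263083  162.00031675] [ 0.39805303 -0.72141684 -3.5217291 ] [ 0.00645409 -0.06390603 -0.0480775 ] 0.008140858369119073
```

View pics/sc4.png

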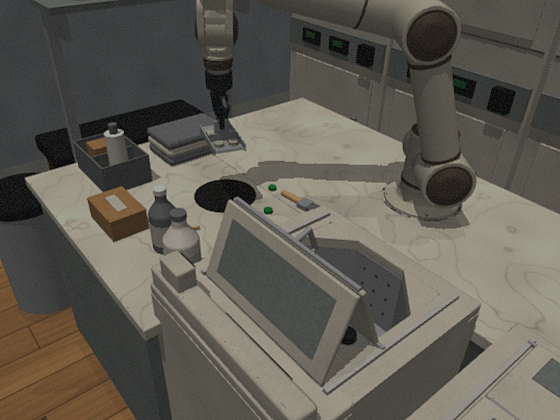

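The dish is held level at (220,135), above the empty mat at (225,195). I'll carry it over the drum with gentle ramps.

>>> servo_tool([
  [[0,0,0],[0.0022,0.0077,0],0],
  [[0,0,0],[0.0044,0.0154,0],0],
  [[0,0,0],[0.0066,0.0231,0],0],
  [[0,0,0],[0.0081,0.0284,0],0],
  [[0,0,0],[0.0081,0.0284,0],0],
  [[0,0,0],[0.0081,0.0284,0],0],
  [[0,0,0],[0.0081,0.0284,0],0],
  [[0,0,0],[0.0081,0.0284,0],0],
  [[0,0,0],[0.0081,0.0284,0],0],
  [[0,0,0],[0.0081,0.0284,0],0],
  [[0,0,0],[0.0081,0.0284,0],0],
  [[0,0,0],[0.0081,0.0284,0],0],
])

```text
time: 28.1
ee_pos: [0.5128, -0.0807, 0.232]
tcp_rot: [-180.0, 0.1, 162.0]
wrist_force: [0.9, 0.3, -3.6]
opening: 0.0082
grasp_force: 97.7
```

>>> servo_tool([
  [[0,0,0],[0.0081,0.0284,0],0],
  [[0,0,0],[0.0081,0.0284,0],0],
  [[0,0,0],[0.0081,0.0284,0],0],
  [[0,0,0],[0.0081,0.0284,0],0],
  [[0,0,0],[0.0081,0.0284,0],0],
  [[0,0,0],[0.0081,0.0284,0],0],
  [[0,0,0],[0.0081,0.0284,0],0],
  [[0,0,0],[0.0081,0.0284,0],0],
  [[0,0,0],[0.0066,0.0231,0],0],
  [[0,0,0],[0.0044,0.0154,0],0],
  [[0,0,0],[0.0022,0.0077,0],0],
  [[0,0,0],[0,0,0],0],
])

```text
time: 29.3
ee_pos: [0.5237, 0.2018, 0.2319]
tcp_rot: [-180.0, 0.1, 162.1]
wrist_force: [-0.2, 0.2, -4.0]
opening: 0.0086
grasp_force: 97.7
```

>>> servo_tool([
  [[0,0,2],[0,0,0],0],
  [[0,0,4],[0,0,0],0],
  [[0,0,6],[0,0,0],0],
  [[0,0,6],[0,0,0],0],
  [[0,0,6],[0,0,0],0],
  [[0,0,6],[0,0,0],0],
  [[0,0,6],[0,0,0],0],
  [[0,0,6],[0,0,0],0],
  [[0,0,6],[0,0,0],0],
  [[0,0,4],[0,0,0],0],
  [[0,0,2],[0,0,0],0],
  [[0,0,0],[0,0,0],0],
])

```text
time: 30.5
ee_pos: [0.5241, 0.2, 0.2322]
tcp_rot: [179.9, 0.1, 107.9]
wrist_force: [-0.0, -0.0, -4.5]
opening: 0.0084
grasp_force: 97.7
```

```bash
python3 - <<'E'
from h import *
o=get_obs(); print(o["q"].round(1),o["ee_pos"],o["tcp_rot"],o["wrist_force"],o["opening"])
snap("top","top5.png")
p,R=pose(); rows(p,R,[.525,.2,.19],Rt(108),n=3)
E
```

```text
[21.   6.4 11.8 95.2 -0.1 93.1] [0.52414876 0.20002569 0.23221589] [1.79891574e+02 1.22843122e-01 1.07900812e+02] [-0.03084604 -0.03332556 -4.49986602] 0.008360169730272083
3 x ([0.04, 0.04, -0.01], [-0.0001, 0.0002, 0.0141])
```

View pics/top5.png

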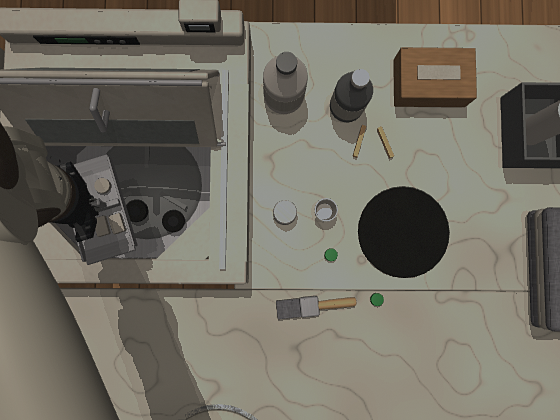

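Dish is over the drum at (103,210): whiteners in the rear section at (102,185), tablets in front at (115,222). Now I lower and tip it.

>>> servo_tool([
  [[0,0,0],[0,0,0.01],0],
  [[0,0,0],[0,0,0.014],0],
  [[0,0,0],[0,0,0.012],0],
  [[0,0,0],[0,0,0.006],0],
  [[-5,0,0],[0,0,0],0],
  [[-7,0,0],[0,0,0],0],
  [[-7,0,0],[0,0,0],0],
  [[-7,0,0],[0,0,0],0],
  [[-4,0,0],[0,0,0],0],
  [[0,0,0],[0,0.013,0.0075],0],
  [[0,0,0],[0,0.013,0.0075],0],
])

```text
time: 31.65
ee_pos: [0.5519, 0.21, 0.1901]
tcp_rot: [149.8, 0.1, 108.0]
wrist_force: [0.3, -0.3, -3.9]
opening: 0.0089
grasp_force: 98.4
```

>>> servo_tool([
  [[-6,0,0],[0,0,0],0],
  [[-6,0,0],[0,0,0],0],
  [[-6,0,0],[0,0,0],0],
  [[-6,0,0],[0,0,0],0],
  [[-6,0,0],[0,0,0],0],
  [[-6,0,0],[0,0,0],0],
  [[0,0,0],[0,0,0],0],
  [[0,0,0],[0,0,0],0],
  [[0,0,0],[0,0,0],0],
  [[0,0,0],[0,0,0],0],
  [[0,0,0],[0,0,0],0],
])

```text
time: 32.75
ee_pos: [0.5537, 0.2107, 0.1926]
tcp_rot: [113.8, 0.1, 108.0]
wrist_force: [0.4, -0.3, -3.5]
opening: 0.0087
grasp_force: 99.6
```

```bash
python3 - <<'E'
from h import *
o=get_obs(); print(o["q"].round(1),o["ee_pos"],o["tcp_rot"],o["wrist_force"],o["opening"])
snap("top","top6.png"); snap("scene","sc6.png")
E
```

```text
[ 23.1 -48.5 -60.5  11.9  -4.7  92. ] [0.55366083 0.21067772 0.19261186] [1.13772502e+02 9.23499260e-02 1.07991606e+02] [ 0.37015061 -0.28631363 -3.52185054] 0.008734807820546345
```

View pics/top6.png

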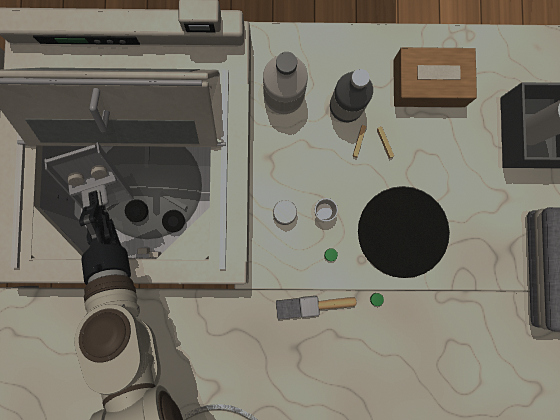

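Tipped 66°: the whiteners rest against the divider at (75,178) and (97,172), and tablets lie in the drum near (148,253). I'll tilt back and check the dish.

>>> servo_tool([
  [[6,0,0],[0,0,0],0],
  [[6,0,0],[0,0,0],0],
  [[6,0,0],[0,0,0],0],
  [[6,0,0],[0,0,0],0],
  [[6,0,0],[0,0,0],0],
  [[6,0,0],[0,0,0],0],
  [[0,0,0],[0,-0.013,-0.0075],0],
  [[0,0,0],[0,-0.013,-0.0075],0],
])

```text
time: 33.65
ee_pos: [0.5254, 0.2015, 0.1894]
tcp_rot: [150.1, 0.1, 108.0]
wrist_force: [-0.3, -0.9, -3.6]
opening: 0.0084
grasp_force: 99.5
```

>>> servo_tool([
  [[4,0,0],[0,0,0],0],
  [[7,0,0],[0,0,0],0],
  [[7,0,0],[0,0,0],0],
  [[7,0,0],[0,0,0],0],
  [[5,0,0],[0,0,0],0],
  [[0,0,0],[0,0,-0.006],0],
  [[0,0,0],[0,0,-0.012],0],
  [[0,0,0],[0,0,-0.014],0],
  [[0,0,0],[0,0,-0.01],0],
  [[0,0,0],[0,0,0],0],
])

```text
time: 34.65
ee_pos: [0.5248, 0.2014, 0.2355]
tcp_rot: [179.5, 0.1, 108.0]
wrist_force: [0.0, 0.4, -3.2]
opening: 0.0085
grasp_force: 99.4
```

```bash
python3 - <<'E'
from h import *
o=get_obs(); print(o["q"].round(1),o["ee_pos"],o["tcp_rot"],o["wrist_force"],o["opening"])
im,d=snap("top"); c=im[120:290,0:240]; cv2.imwrite("pics/top7c.png",cv2.resize(c,None,fx=3.3,fy=3.3,interpolation=cv2.INTER_CUBIC)[:,:,::-1])
E
```

```text
[21.1  6.3 11.9 95.2 -0.1 93.1] [0.5247529  0.20143124 0.2354842 ] [1.79530658e+02 9.07246304e-02 1.07997795e+02] [ 0.02080017  0.40904188 -3.2479426 ] 0.00853338581230997
```

View pics/top7c.png

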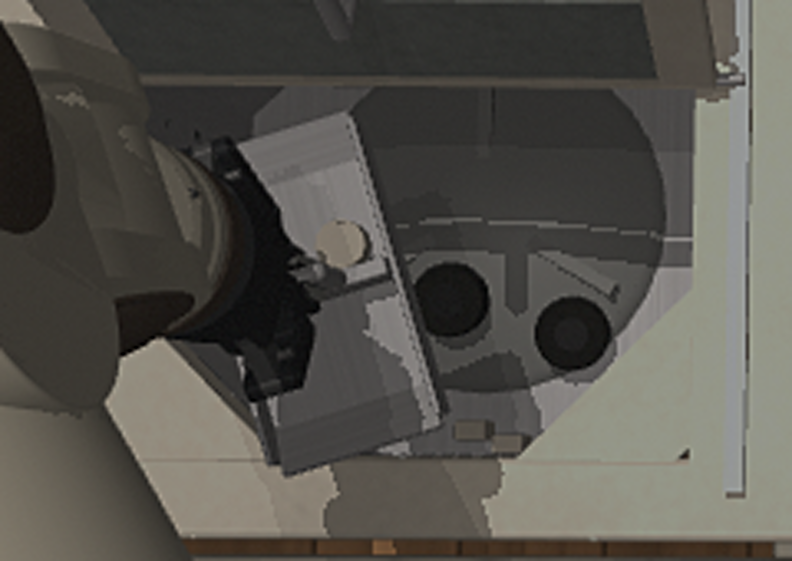

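Front section of the dish is empty and a whitener shows in the rear one. Two tablets show at crop (473,430) and (510,442); I'll check their depth to see whether they're in the drum.

```bash
python3 - <<'E'
from h import *
im,d=snap("top"); P=cloud("top",d)
for u,v in [(143,250),(154,254),(148,252),(136,252),(165,245),(180,245),(136,210),(160,262),(120,252)]: print((u,v),P[v,u].round(3))
for k in ("tablet1","round1"): print(k,[(round(q["score"],2),w("top",q["xyz"]).round(3).tolist()) for q in mark_of(k,"top")])
im,d=snap("scene"); 
for k in ("tablet1","round1"): print(k,[(round(q["score"],2),w("scene",q["xyz"]).round(3).tolist()) for q in mark_of(k,"scene")])
a=cv2.imread("pics/top2.png")[185:270,360:460]; cv2.imwrite("pics/dish0.png",cv2.resize(a,None,fx=5,fy=5,interpolation=cv2.INTER_CUBIC))
E
```

```text
(143, 250) [ 0.454  0.188 -0.086]
(154, 254) [ 0.445  0.162 -0.084]
(148, 252) [ 0.45   0.181 -0.104]
(136, 252) [ 0.45   0.213 -0.121]
(165, 245) [ 0.467  0.145 -0.122]
(180, 245) [0.462 0.071 0.097]
(136, 210) [ 0.547  0.206 -0.079]
(160, 262) [0.429 0.109 0.104]
(120, 252) [0.447 0.158 0.21 ]
tablet1 [(0.52, [0.445, 0.194, -0.103]), (0.4, [0.446, 0.16, -0.108])]
round1 [(0.68, [0.452, -0.239, 0.006]), (0.6, [0.348, -0.337, 0.001]), (0.57, [0.55, 0.189, 0.202]), (0.17, [0.541, -0.139, 0.002]), (0.17, [0.695, -0.358, 0.002])]
tablet1 []
round1 [(0.62, [0.439, -0.236, 0.001]), (0.61, [0.352, -0.332, -0.001]), (0.59, [0.439, 0.178, 0.203]), (0.48, [0.549, 0.191, 0.202]), (0.41, [0.536, 0.234, 0.195])]
```

View pics/dish0.png

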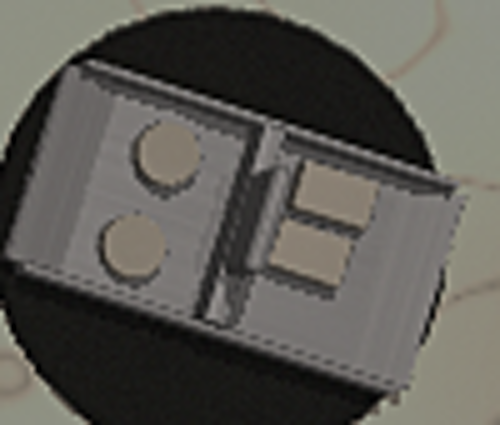

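Only two tablets were present, and both now lie at drum-floor level (z about -0.1). Both whiteners are still in the dish. Returning the dish.

>>> servo_tool([
  [[0.5,0,0],[0,0,0],0],
  [[0,0,-2],[0,0,0],0],
  [[0,0,-4],[0,0,0],0],
  [[0,0,-6],[0,0,0],0],
  [[0,0,-6],[0,0,0],0],
  [[0,0,-6],[0,0,0],0],
  [[0,0,-6],[0,0,0],0],
  [[0,0,-6],[0,0,0],0],
  [[0,0,-6],[0,0,0],0],
  [[0,0,-6],[0,0,0],0],
  [[0,0,-4],[0,0,0],0],
  [[0,0,-2],[0,0,0],0],
])

```text
time: 36.2
ee_pos: [0.5246, 0.2013, 0.2317]
tcp_rot: [-179.6, -0.3, 162.2]
wrist_force: [0.4, -0.2, -3.0]
opening: 0.0083
grasp_force: 99.4
```

>>> servo_tool([
  [[0,0,0],[-0.0022,-0.0077,0],0],
  [[0,0,0],[-0.0044,-0.0154,0],0],
  [[0,0,0],[-0.0066,-0.0231,0],0],
  [[0,0,0],[-0.0081,-0.0284,0],0],
  [[0,0,0],[-0.0081,-0.0284,0],0],
  [[0,0,0],[-0.0081,-0.0284,0],0],
  [[0,0,0],[-0.0081,-0.0284,0],0],
  [[0,0,0],[-0.0081,-0.0284,0],0],
  [[0,0,0],[-0.0081,-0.0284,0],0],
  [[0,0,0],[-0.0081,-0.0284,0],0],
  [[0,0,0],[-0.0081,-0.0284,0],0],
  [[0,0,0],[-0.0081,-0.0284,0],0],
])

```text
time: 37.4
ee_pos: [0.5122, -0.1146, 0.2335]
tcp_rot: [-179.7, -0.3, 161.9]
wrist_force: [0.1, 0.3, -3.5]
opening: 0.0085
grasp_force: 99.4
```

>>> servo_tool([
  [[0,0,0],[-0.0081,-0.0284,0],0],
  [[0,0,0],[-0.0081,-0.0284,0],0],
  [[0,0,0],[-0.0081,-0.0284,0],0],
  [[0,0,0],[-0.0081,-0.0284,0],0],
  [[0,0,0],[-0.0081,-0.0284,0],0],
  [[0,0,0],[-0.0081,-0.0284,0],0],
  [[0,0,0],[-0.0081,-0.0284,0],0],
  [[0,0,0],[-0.0081,-0.0284,0],0],
  [[0,0,0],[-0.0066,-0.0231,0],0],
  [[0,0,0],[-0.0044,-0.0154,0],0],
  [[0,0,0],[-0.0022,-0.0077,0],0],
  [[0,0,0],[0,0,0],0],
])

```text
time: 38.6
ee_pos: [0.5019, -0.3976, 0.2341]
tcp_rot: [-179.7, -0.3, 161.9]
wrist_force: [0.3, 0.2, -4.0]
opening: 0.008
grasp_force: 99.4
```

```bash
python3 - <<'E'
from h import *
o=get_obs(); print(o["ee_pos"],o["tcp_rot"],o["wrist_force"],o["opening"])
p,R=pose(); rows(p,R,[.4995,-.3977,p[2]],Rt(162),n=1)
E
```

```text
[ 0.50190558 -0.39759101  0.23414503] [-179.68762031   -0.30056229  161.86956925] [ 0.27733441  0.21863123 -4.02400273] 0.00804254637096779
1 x ([-0.31, -0.3, -0.13], [0.0023, -0.0009, 0.0])
```

>>> servo_tool([
  [[-0.3,-0.3,-0.1],[0.001,0,0.01],0],
  [[0,0,0],[0,0,0.02],0],
  [[0,0,0],[0,0,0.03],0],
  [[0,0,0],[0,0,0.03],0],
  [[0,0,0],[0,0,0.03],0],
  [[0,0,0],[0,0,0.03],0],
  [[0,0,0],[0,0,0.018],0],
  [[0,0,0],[0,0,0.01],0],
  [[0,0,0],[0,0,0.005],0],
  [[0,0,0],[0,0,0.004],0],
  [[0,0,0],[0,0,0],0],
])

```text
time: 39.7
ee_pos: [0.5022, -0.3963, 0.0481]
tcp_rot: [-180.0, 0.1, 162.1]
wrist_force: [0.5, -0.2, -3.1]
opening: 0.0084
grasp_force: 99.4
```

>>> servo_tool([
  [[0,0,0],[0,0,0.002],0],
  [[0,0,0],[0,0,0.002],0],
  [[0,0,0],[0,0,0],0],
])

```text
time: 40.0
ee_pos: [0.5022, -0.3966, 0.0447]
tcp_rot: [-180.0, 0.1, 162.1]
wrist_force: [-2.1, 1.5, 3.4]
opening: 0.0085
grasp_force: 100.1
```

>>> servo_tool([
  [[0,0,0],[0,0,0],60],
  [[0,0,0],[0,0,0],60],
  [[0,0,0],[0,0,0],60],
  [[0,0,0],[0,0,-0.01],60],
  [[0,0,0],[0,0,-0.03],60],
  [[0,0,0],[0,0,-0.04],60],
  [[0,0,0],[0,0,-0.045],60],
  [[0,0,0],[0,0,-0.045],60],
  [[0,0,0],[0,0,-0.045],60],
  [[0,0,0],[0,0,-0.02],60],
])

```text
time: 41.0
ee_pos: [0.502, -0.3963, 0.2844]
tcp_rot: [-179.9, 0.4, 162.1]
wrist_force: [1.3, -1.1, -0.0]
opening: 0.0514
grasp_force: 0.0
```

>>> servo_tool([
  [[0,0,-1.5],[0.01,0.04,0],50],
  [[0,0,-1.5],[0.01,0.04,0],50],
  [[0,0,-1.5],[0.01,0.04,0],50],
  [[0,0,-1.5],[0.01,0.04,0],50],
  [[0,0,-1.5],[0.01,0.04,0],50],
  [[0,0,-1.5],[0.01,0.04,0],50],
  [[0,0,-1.5],[0.01,0.04,0],50],
  [[0,0,-1.5],[0.01,0.04,0],50],
  [[0,0,-1.5],[0.01,0.04,0],50],
  [[0,0,-1.5],[0.01,0.04,0],50],
  [[0,0,-1.5],[0.01,0.04,0],50],
  [[0,0,-1.5],[0.01,0.04,0],50],
])

```text
time: 42.2
ee_pos: [0.4635, 0.0967, 0.2792]
tcp_rot: [-180.0, 0.1, -179.8]
wrist_force: [0.8, 0.4, -0.6]
opening: 0.0426
grasp_force: 0.0
```

```bash
python3 - <<'E'
from h import *
o=get_obs(); print(o["q"].round(1),o["ee_pos"],o["tcp_rot"],o["wrist_force"],o["opening"])
p,R=pose(); im,d=snap("top","top8.png")
P=cloud("top",d); m=(d>0)&(P[...,0]>.6)&(P[...,0]<.72)&(P[...,1]>.17)&(P[...,1]<.21)&(P[...,2]>.2); q=P[m]; print(np.percentile(q,[2,50,98],axis=0).round(3))
for n in("top","scene"):
    if n=="scene": snap(n)
    print([(round(q["score"],2),w(n,q["xyz"]).round(3)) for q in mark_of("lid_handle",n)])
    print("puck",[(round(q["score"],2),w(n,q["xyz"]).round(3)) for q in mark_of("puck1",n)])
    print("round",[(round(q["score"],2),w(n,q["xyz"]).round(3)) for q in mark_of("round1",n)])
p2=np.array([.54,.19,.30]); rows(p,R,p2,Rt(180)); rows(p2,Rt(180),p2,Rt(180,-68.2))
E
```

```text
[ 11.8  -4.2   6.2 100.3  -0.   11.7] [0.46349678 0.0967139  0.27918194] [-1.79982910e+02  1.03770314e-01 -1.79845306e+02] [ 0.83723502  0.37648154 -0.59893867] 0.04260046932092697
[[0.661 0.171 0.204]
 [0.7   0.186 0.249]
 [0.719 0.208 0.29 ]]
[(0.86, array([0.667, 0.192, 0.257]))]
puck [(0.79, array([ 0.549,  0.206, -0.105])), (0.72, array([ 0.528,  0.122, -0.112]))]
round [(0.6, array([ 0.352, -0.338,  0.   ])), (0.58, array([ 0.486, -0.369,  0.011])), (0.55, array([ 0.526, -0.384,  0.013])), (0.49, array([ 0.453, -0.24 ,  0.   ]))]
[(0.69, array([0.675, 0.191, 0.261]))]
puck [(0.58, array([ 0.546,  0.205, -0.1  ]))]
round [(0.62, array([ 0.524, -0.383,  0.014])), (0.53, array([ 0.353, -0.336, -0.   ])), (0.42, array([ 0.443, -0.24 , -0.   ])), (0.39, array([ 0.483, -0.368,  0.011]))]
3 x ([-0.01, 0.03, 0.05], [-0.0256, 0.031, -0.0069])
9 x ([0.0, -7.58, -0.0], [0.0, 0.0, 0.0])
```

View pics/top8.png

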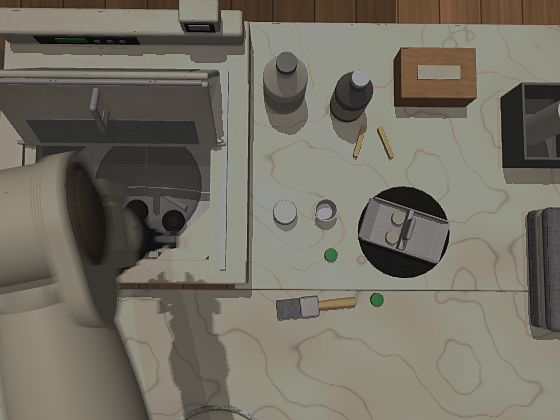

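The dish stands on its mat at (404,229) with both whiteners in its left section, (397,217) and (393,237), and the right section is empty. Next I grip the handle again.

>>> servo_tool([
  [[0,0,0],[-0.0256,0.031,-0.007],50],
  [[0,0,0],[-0.0256,0.031,-0.007],50],
  [[0,0,0],[-0.0256,0.031,-0.007],50],
  [[0,-7.58,0],[0,0,0],50],
  [[0,-7.58,0],[0,0,0],50],
  [[0,-7.58,0],[0,0,0],50],
  [[0,-7.58,0],[0,0,0],50],
  [[0,-7.58,0],[0,0,0],50],
  [[0,-7.58,0],[0,0,0],50],
  [[0,-7.58,0],[0,0,0],50],
  [[0,-7.58,0],[0,0,0],50],
  [[0,-7.58,0],[0,0,0],50],
])

```text
time: 43.8
ee_pos: [0.5417, 0.1874, 0.2995]
tcp_rot: [-179.8, 68.5, -179.9]
wrist_force: [-56.0, -56.6, 18.2]
opening: 0.043
grasp_force: 0.0
```

```bash
python3 - <<'E'
from h import *
p,R=pose(); print(p,get_obs()["tcp_rot"],get_obs()["q"].round(1)); T=Rt(180,-68.5)
z=T.apply([0,0,1]); tgt=np.array([.6918,.1905,.2523])
p2=tgt-.08*z; print(p2); rows(p,R,p2,T,n=3); rows(p2,T,tgt,T)
E
```

```text
[0.54170608 0.18742667 0.29948166] [-179.81055636   68.49329336 -179.92122391] [ 34.2 -48.6 -49.5  24.6 -31.7  14. ]
[0.61736659 0.1905     0.2816201 ]
3 x ([-0.04, -0.0, 0.01], [-0.0037, 0.0011, 0.0256])
2 x ([0.0, 0.0, 0.0], [0.0, 0.0, 0.04])
```

```bash
python3 - <<'E'
from h import *
o=get_obs(); print(o["q"],o["qd"].round(2),o["wrist_force"],o["torque"],o["joint_efforts"].round(1))
snap("scene","sc9.png")
o=get_obs(); print(o["wrist_force"],o["q"])
E
```

```text
[ 34.20870805 -48.59846115 -49.46120633  24.64697668 -31.65079545
  13.983045  ] [  12.67   -3.06  -62.55 -130.79  -19.24  -33.45] [-55.98496775 -56.56738291  18.17356675] [-1.38962009  1.10554943 -3.3882319 ] [ -2.5 -51.6  52.1  -5.7   1.9   1.2]
[ -1.51241055  -2.01681998 -21.81559718] [ 34.30489825 -48.38048739 -50.64748397  23.84441632 -31.78719242
  13.75538586]
```

View pics/sc9.png

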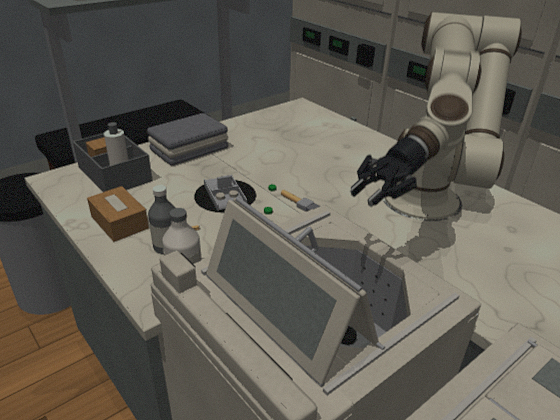

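The gripper at (400,175) is free in front of the open lid, so that force was only a deceleration transient near joint 2's limit. Moving forward takes the joint away from it.

>>> servo_tool([
  [[0,0,0],[-0.0037,0.001,0.0256],50],
  [[0,0,0],[-0.0037,0.001,0.0256],50],
  [[0,0,0],[-0.0037,0.001,0.0256],50],
  [[0,0,0],[0,0,0.02],50],
  [[0,0,0],[0,0,0.02],50],
  [[0,0,0],[0,0,0.02],50],
  [[0,0,0],[0,0,0.02],50],
  [[0,0,0],[0,0,0],50],
])

```text
time: 44.65
ee_pos: [0.6924, 0.19, 0.25]
tcp_rot: [-179.8, 68.1, -179.9]
wrist_force: [-0.5, -0.5, -0.6]
opening: 0.0431
grasp_force: 0.0
```

```bash
python3 - <<'E'
from h import *
o=get_obs(); p,R=pose(); print(p,o["tcp_rot"],o["q"].round(1),o["wrist_force"]); T=Rt(180,-68.5)
rows(p,R,[.6918,.1905,.2523],T,n=1)
E
```

```text
[0.69240116 0.19000496 0.2499927 ] [-179.78874625   68.05288907 -179.87620078] [ 24.  -23.4 -41.9   5.3 -22.2   9.4] [-0.48455235 -0.47259025 -0.61955539]
1 x ([-0.1, -0.45, 0.05], [-0.0019, 0.0005, -0.0014])
```

>>> servo_tool([
  [[0,-0.4,0],[-0.0019,0.0003,-0.0014],50],
  [[0,0,0],[0,0,0],0],
  [[0,0,0],[0,0,0],0],
  [[0,0,0],[0,0,0],0],
  [[0,0,0],[0,0,0],0],
  [[0,0,0],[0,0,0],0],
], force=60)

```text
time: 45.25
ee_pos: [0.6903, 0.1891, 0.255]
tcp_rot: [-179.7, 68.7, 180.0]
wrist_force: [-4.0, -14.7, 2.0]
opening: 0.0096
grasp_force: 58.4
```

```bash
python3 - <<'E'
from h import *
o=get_obs(); print(o["ee_pos"],o["tcp_rot"],o["wrist_force"])
M=np.array([.612,.1905,.100]); g=.0187
def T(a):
    H=M+np.array([.195-.235*np.cos(a)-.05*np.sin(a),0,.004+.145*np.sin(a)+.05*np.cos(a)])
    return H+g*np.array([np.sin(a),0,-np.cos(a)])
A=np.linspace(1.195,0,25)
for a,b in zip(A,A[1:]):
    print((Rt(180,-np.degrees(a)).inv().apply(T(b)-T(a))*1000).round(1)[[0,2]],T(b).round(3)[[0,2]])
E
```

```text
[0.69029579 0.1891149  0.25500297] [-179.6861076    68.73711472  179.98779324] [ -3.96492708 -14.66739375   1.97204628]
[ 5.  -8.9] [0.681 0.249]
[ 5.7 -8.3] [0.672 0.247]
[ 6.2 -7.5] [0.662 0.245]
[ 6.7 -6.7] [0.653 0.243]
[ 7.1 -5.8] [0.644 0.24 ]
[ 7.4 -5. ] [0.636 0.237]
[ 7.7 -4.1] [0.628 0.233]
[ 7.8 -3.1] [0.62 0.23]
[ 7.8 -2.2] [0.613 0.225]
[ 7.8 -1.2] [0.607 0.221]
[ 7.7 -0.3] [0.601 0.216]
[7.4 0.6] [0.595 0.211]
[7.1 1.5] [0.59  0.206]
[6.7 2.3] [0.586 0.201]
[6.2 3.1] [0.582 0.195]
[5.6 3.9] [0.578 0.189]
[5.  4.6] [0.575 0.183]
[4.3 5.2] [0.573 0.177]
[3.5 5.7] [0.572 0.17 ]
[2.7 6.2] [0.57  0.163]
[1.8 6.6] [0.57  0.157]
[0.9 6.9] [0.57 0.15]
[0.  7.1] [0.571 0.142]
[-0.9  7.2] [0.572 0.135]
```

>>> servo_tool([
  [[0,2.85,0],[0.005,0,-0.0089],0],
  [[0,2.85,0],[0.0057,0,-0.0083],0],
  [[0,2.85,0],[0.0062,0,-0.0075],0],
  [[0,2.85,0],[0.0067,0,-0.0067],0],
  [[0,2.85,0],[0.0071,0,-0.0058],0],
  [[0,2.85,0],[0.0074,0,-0.005],0],
])

```text
time: 45.85
ee_pos: [0.6343, 0.1891, 0.2413]
tcp_rot: [-179.7, 51.6, 180.0]
wrist_force: [5.5, -13.0, -1.8]
opening: 0.0095
grasp_force: 58.4
```

>>> servo_tool([
  [[0,2.85,0],[0.0077,0,-0.0041],0],
  [[0,2.85,0],[0.0078,0,-0.0031],0],
  [[0,2.85,0],[0.0078,0,-0.0022],0],
  [[0,2.85,0],[0.0078,0,-0.0012],0],
  [[0,2.85,0],[0.0077,0,-0.0003],0],
  [[0,2.85,0],[0.0074,0,0.0006],0],
])

```text
time: 46.45
ee_pos: [0.5942, 0.1891, 0.2146]
tcp_rot: [-179.7, 34.4, 180.0]
wrist_force: [21.5, -13.3, -11.6]
opening: 0.0099
grasp_force: 58.1
```

>>> servo_tool([
  [[0,2.85,0],[0.0071,0,0.0022],0],
  [[0,2.85,0],[0.0067,0,0.003],0],
  [[0,2.85,0],[0.0062,0,0.0036],0],
  [[0,2.85,0],[0.0056,0,0.0042],0],
  [[0,2.85,0],[0.005,0,0.0046],0],
  [[0,2.85,0],[0.0043,0,0.0052],0],
])

```text
time: 47.05
ee_pos: [0.5749, 0.1892, 0.1799]
tcp_rot: [-179.7, 17.6, 179.9]
wrist_force: [12.4, -15.0, 2.0]
opening: 0.01
grasp_force: 60.2
```

>>> servo_tool([
  [[0,2.85,0],[0.0035,0,0.0057],0],
  [[0,2.85,0],[0.0027,0,0.0062],0],
  [[0,2.85,0],[0.0018,0,0.0066],0],
  [[0,2.85,0],[0.0009,0,0.0069],0],
])

```text
time: 47.45
ee_pos: [0.5725, 0.1892, 0.1531]
tcp_rot: [-179.7, 6.2, 179.9]
wrist_force: [11.4, -15.1, 5.0]
opening: 0.0097
grasp_force: 60.7
```

```bash
python3 - <<'E'
from h import *
o=get_obs(); p,R=pose(); print(p,o["tcp_rot"],o["wrist_force"]); rows(p,R,[.572,.189,.1365],Rt(180),n=2)
E
```

```text
[0.57247174 0.18917717 0.15307873] [-179.71452146    6.23035352  179.93123386] [ 11.40144857 -15.14693959   4.96052229]
2 rows
   ([-0.14, 3.12, -0.04], [0.0011, -0.0, 0.0082])
   ([-0.14, 3.12, -0.04], [0.0007, -0.0001, 0.0083])
```

>>> servo_tool([
  [[0,3,0],[0.001,0,0.0075],0],
  [[0,3,0],[0.0005,0,0.0075],0],
  [[0,0,0],[0,0,0.001],0],
  [[0,0,0],[0,0,0],0],
])

```text
time: 47.85
ee_pos: [0.5747, 0.1892, 0.138]
tcp_rot: [-179.7, 0.6, 179.9]
wrist_force: [20.7, -16.2, 7.1]
opening: 0.0097
grasp_force: 61.2
```

>>> servo_tool([
  [[0,0,0],[0.001,0,0.001],0],
  [[0,0,0],[0.001,0,0.001],0],
  [[0,0,0],[0,0,0],0],
])

```text
time: 48.15
ee_pos: [0.5747, 0.1892, 0.1379]
tcp_rot: [-179.8, 1.0, 179.9]
wrist_force: [27.5, -17.1, 12.9]
opening: 0.0097
grasp_force: 61.5
```

>>> servo_tool([
  [[0,0,0],[0,0,0.001],0],
  [[0,0,0],[0,0,0],0],
])

```text
time: 48.35
ee_pos: [0.5748, 0.1893, 0.1378]
tcp_rot: [-179.8, 1.0, 179.9]
wrist_force: [25.7, -18.2, 16.7]
opening: 0.0099
grasp_force: 62.3
```

>>> servo_tool([
  [[0,0,0],[0,0,0],50],
  [[0,0,0],[0,0,0],50],
  [[0,0,0],[0,0,0],50],
  [[0,0,0],[0,0,-0.02],50],
  [[0,0,0],[0,0,-0.04],50],
  [[0,0,0],[0,0,-0.04],50],
  [[0,0,0],[0,0,-0.04],50],
  [[0,0,0],[0.04,0.02,-0.01],50],
  [[0,0,0],[0.04,0.02,-0.01],50],
  [[0,0,0],[0.04,0.02,0],50],
  [[0,0,0],[0.02,0.02,0],50],
  [[0,0,0],[0,0,0],50],
])

```text
time: 49.55
ee_pos: [0.4253, 0.2737, 0.2923]
tcp_rot: [180.0, -0.1, -179.7]
wrist_force: [0.7, -1.1, 0.0]
opening: 0.0429
grasp_force: 0.0
```

```bash
python3 - <<'E'
from h import *
o=get_obs(); print(o["time"],o["ee_pos"],o["wrist_force"])
im,d=snap("top","top9.png"); P=cloud("top",d)
for xx in (.46,.5,.6,.62,.65,.7,.78):
    m=(d>0)&(abs(P[...,0]-xx)<.01)&(P[...,1]>.03)&(P[...,1]<.15)&(P[...,2]<.2); q=P[m]
    if len(q): print(xx,np.median(q[:,2]).round(4))
for n in("top","scene"):
    if n=="scene": snap(n)
    for k in("lid_handle","puck1","tablet1"): print(k,[(round(q["score"],2),w(n,q["xyz"]).round(3)) for q in mark_of(k,n)])
E
```

```text
49.55 [0.42530238 0.27366014 0.29230893] [ 0.7135431  -1.14664402  0.00474238]
0.46 0.1173
0.5 0.1172
0.6 0.1158
0.62 0.1155
0.65 0.1167
0.7 0.1172
0.78 0.1162
lid_handle [(0.65, array([0.568, 0.19 , 0.151]))]
puck1 []
tablet1 []
lid_handle [(0.58, array([0.572, 0.189, 0.156]))]
puck1 [(0.53, array([ 0.701, -0.304, -0.002]))]
tablet1 []
```

View pics/top9.png

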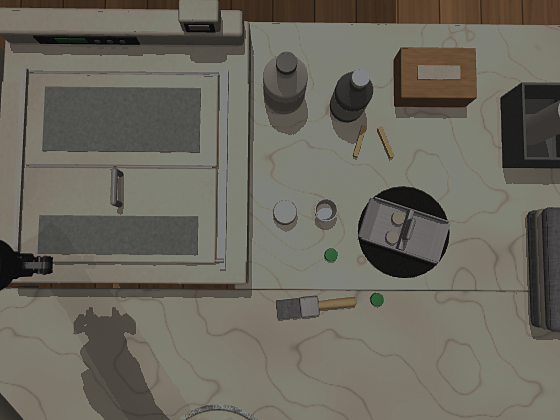

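The lid is flat shut with its handle at (116,187). The dish stands on its mat at (404,229) holding the whiteners, no pucks are left on the counter, and the other things are where they were. Handing in.

```bash
python3 -c "
from workcell import *
print(job_done())"
```

```text
the job is handed in; nothing more can be done
None
```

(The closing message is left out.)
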